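# Wax the stud and set the sheet clamp a quarter turn free

## Task

Take the brush from its stand, dip its tip into the wax pot, touch it to the top of the clamp's stud and hang the brush back in its stand. Then screw the orange knurled nut down clockwise until it bottoms out, back it off a quarter turn so the print can still be slid, and finish while still gripping the nut there. Leave everything else standing where it is.

Things in the scene. Friction and masses are not known exactly. Their poses are not given: they have to be found in the camera images.
- nut_grip (a point): Centre (half-way up) of the clamp's orange knurled nut: upright, 44 mm diameter, 28 mm high, white pointer mark on top. Already started on the stud; it cannot come off and stays where it is left. Turning it clockwise seen from above lowers it 1 mm per rad, against light friction (0.04 N m). Bottomed out, its underside is 50 mm and its centre 64 mm above the table, on a 22 mm diameter boss, 24 mm high.
- nut (a joint): Turning of the nut in rad, growing clockwise seen from above (tightening): 0 at its loosest; 4.0 is the hard stop where it has bottomed out on the boss. It starts 1.2 to 3.0 rad short of the stop.
- board: Plywood registration board with a yellow print, fixed to the table, 200 x 220 x 12 mm; origin at the centre of its underside, straight below the stud; z up. It carries the sheet clamp: an aluminium bar along its y axis, 34 mm wide, 214 mm long, top 26 mm above the table, with boss, stud and nut in its middle.
- stud_top (a point): Centre of the top end of the clamp's steel stud (10 mm diameter, upright, fixed), 110 mm above the table; it sticks out 28 to 32 mm above the nut.
- brush_grip (a point): Place to grip the wax brush, on the axis of its round blue handle (16 mm diameter), 112 mm above its tip; the handle goes on 36 mm above. The brush stands upright, tip down, 148 mm long, about 60 g. A white collar of 32 mm diameter spans 66 to 71 mm above the tip; below it the brush is at most 16 mm in diameter.
- brush_tip (a point): The tip (lower end) of the brush's black bristle head (rigid, 13 mm diameter, narrowing to 8 mm at the tip).
- brush: The wax brush; origin at its tip, z axis along the brush to the handle's end.
- stand_mouth (a point): Centre of the mouth of the brush stand: an upright aluminium tube, 42 mm outer and 24 mm inner diameter, on a dark 76 mm disc, fixed to the table; mouth 75 mm above the table, bore 69 mm deep. The brush hangs in it with its collar resting on the rim, its tip 66 mm below the mouth.
- pot_rim (a point): Centre of the mouth of the small open steel wax pot, 72 mm outer and 66 mm inner diameter, 50 mm above the table; a hard yellow wax cake fills its bottom, so it is 38 mm deep. Loose, about 0.3 kg.
- pot: The wax pot; origin at the centre of its underside, z up.
- tape: Bystander: green tape roll lying flat, 96 mm across, 24 mm high.
- paintjar: Bystander: small red paint jar with white lid, 52 mm across, 65 mm high.
- driver: Bystander: screwdriver lying on the table.
- spraycan: Bystander: blue spray can, 66 mm across, 190 mm high.
- tumbler: Bystander: glass tumbler, 72 mm across, 100 mm high.
- succulent: Bystander: succulent in a white pot, 84 mm across, about 120 mm high.
- erasercase: Bystander: flat green case, 50 x 85 x 18 mm.

How it is judged:
By the outcome, as a careful person would: the job done as asked, in the order asked, and still so for the second after the job is handed in, while the arm keeps its last pose, push and grip.
It also fails if it takes over 72 s, if anything falls off the work surface, if the arm or the gripper's body presses on something with over 40 N, if the wrist force passes 120 N, or if a joint passes its speed limit or range.

## Robot

A 6-joint arm with a two-finger parallel gripper is mounted at the origin on the work surface. World frame = base frame: x ahead of the robot, y to its left, z up, the work surface at z = 0. Lengths are in mm, angles in rad, forces in N, time in s.
With the tool pointing down it reaches from about 350 to 975 mm from the base axis. Payload 17.4 kg.
Tool frame: the origin (TCP) lies at the very end of the fingers, on their centre line; the grasp point (between the pads) lies behind it (arm.grip_depth is the z of the grasp point in the tool frame, in mm); z points along the fingers, y is the line along which they close (so a half turn about z gives the same grasp; the last joint's range is limited). The gripper opens to 85 mm and grips with 20 to 120 N. Pads are 22 mm wide; open, the fingers measure 114 mm over their backs; the gripper's body (76 mm by 85 mm) begins 54 mm behind the grasp point. The pads swing forward as they close: fully open they stand 13 mm farther back than shut.
Start: joints at [-1.323, 0.116, 1.442, -0, 1.584, -0.038], TCP at [190.29, -647.628, 231.303] pointing down, gripper open.
Joint ranges: [-2.83, 2.83], [-0.83, 2.19], [0.07, 2.5], [-1.14, 4.28], [0.01, 3], [-2.97, 2.97]. Speed limits (rad/s): [1.89, 1.89, 2.22, 3.14, 3.14, 3.14].

## Interface

Orientations are given as a rotation vector (axis times angle).
In Python, from workcell import sense, viewer, arm gives the robot as it stands.
- The arm moves only by the tool apply_moves, never from a script. Its argument "steps" is a list of rows, each a list of 3 entries, a list of its own where there are three numbers: the shift along the world's x, y, z in m, then the turn, a rotation vector about the world's x, y, z in rad, then the closure, from 0 (fully open) to 1 (shut). A call has 1 to 20 rows; each row shifts and turns the commanded pose from where the row before left it; what a row does not reach is not made up. A row lasts 1/12 s, in which the tool goes at most 41.7 mm and 7.16 degrees, less where a joint would pass 70% of its speed; a pose out of reach is approached as far as the arm can. A call is refused whole if a number of a shift passes 0.0417 or a number of a turn 0.125, either way. A call with a gripper value outside its range is refused whole. The fingers move at their own pace and stop on an object; "newtons" is the grip in N (left out, the last holds). Time passes only in rows, so rows that do not move let the fingers close. It gives the time, the measured TCP pose, the force, the opening and the grip force at its end, in the units of the state.
- sense(): the state, without advancing time (a new reading comes with each control period).
- viewer.camera(name): name is "scene" or "top" or "wrist"; returns a dict with "img" (400x640x3 uint8, blue, green, red), "fx", "fy", "cx", "cy" (pixels), "distortion" ([k1, k2, p1, p2, k3] as OpenCV has them; the pictures are not rectified), "world_from_camera" (4x4, takes a point from camera to world coordinates); the wrist camera has in their place "T_tool_cam" (4x4, takes a point from camera to tool coordinates, whose origin is the TCP and whose axes are the flange's). Camera axes: x right, y down, z forward; pixel columns grow to the right and rows downward; lengths in mm; the calibration is good to about 2 mm. A picture is of the moment at which its call begins: read the wrist's pose just before it. There is no depth.
- arm.job_done(): hands the job in; it is judged then, once.
The state is a dict: "time": time; "joints": joint angles; "dq": joint speeds; "effort": joint torques, N m; "tool_pos": TCP position; "tool_rot": TCP orientation; "contact_force": force on the tool from outside, world axes, zero at the start; "moment": the same for the moment, N m; "grip_width": opening from 0.0 (shut) to 1.0 (fully open); "gripper_force": force on a finger pad.
Only numpy, scipy, OpenCV 4.12 (cv2) and the standard library are available. Lean on these libraries where they do the work, as an engineer would, in place of code of your own. Each camera call takes 0.05 s, during which the arm holds its last target. There are 200 camera calls.

## Working session

There is one attempt and no reset: what is moved stays moved. The work goes in short steps, Python scripts to look and compute and a tool call to move; the robot and the scene stay as the last step left them, time stands still between calls to the robot, and variables do not carry over. Pictures are saved under pics/ and viewed, at most 10 in all, crops included, and the job is handed in when it is done.

Besides the shell and the picture viewer there is one more tool, called as a command line: name --argument value ..., lists and objects as JSON in quotes. apply_moves: Moves the arm, as the interface text tells. Its arguments: {"type":"object","properties":{"steps":{"type":"array"},"newtons":{"type":"number"}},"required":["steps"]}

```bash
mkdir -p pics; python3 - <<'E'
from workcell import sense, viewer, arm
import cv2,numpy as np
print(sense(), arm.grip_depth)
for n in("scene","top"):
    c=viewer.camera(n); cv2.imwrite(f"pics/{n}0.png",c["img"]); np.save(n+".npy",c,allow_pickle=True)
    print({k:v for k,v in c.items() if k!="img"})
E
```

```text
{'time': 0.0, 'joints': array([-1.32279518e+00,  1.16524310e-01,  1.44229176e+00, -2.11460872e-05,
        1.58398379e+00, -3.78113597e-02]), 'dq': array([ 7.77518975e-04, -1.41800177e-03, -1.92606366e-03,  1.41160519e-03,
       -8.71750244e-04,  6.60756578e-05]), 'effort': array([ 2.07721569e-03, -7.31982422e+01, -6.32495499e+01,  2.09766267e-05,
        6.14224991e-03,  9.54162402e-07]), 'tool_pos': array([ 190.23850936, -647.43711855,  230.5198746 ]), 'tool_rot': array([-3.10838203e+00, -4.47255618e-01,  2.31864247e-04]), 'contact_force': array([-0.69163548, -0.06457744, -0.32203869]), 'moment': array([ 0.06405619, -0.01018641,  0.02797919]), 'gripper_force': 0.0, 'grip_width': 0.9993011188704727} -18.700000000000003
{'fx': 436.55660265189005, 'fy': 436.55660265189005, 'cx': 316.2550768155557, 'cy': 201.08597263717124, 'distortion': array([-0.11152026,  0.        ,  0.        ,  0.        ,  0.        ]), 'world_from_camera': array([[-8.00514730e-01,  3.29400720e-01, -5.00670883e-01,
         1.20802450e+03],
       [ 5.99218223e-01,  4.54780535e-01, -6.58871904e-01,
         7.60560441e+02],
       [ 1.06624920e-02, -8.27447781e-01, -5.61441431e-01,
         7.91393462e+02],
       [ 0.00000000e+00,  0.00000000e+00,  0.00000000e+00,
         1.00000000e+00]])}
{'fx': 370.89264232116943, 'fy': 370.89264232116943, 'cx': 318.1250881309644, 'cy': 199.67671005172673, 'distortion': array([-0.03796929,  0.        ,  0.        ,  0.        ,  0.        ]), 'world_from_camera': array([[ 8.08877323e-03, -9.93386853e-01,  1.14530048e-01,
         4.65354473e+02],
       [-9.99735808e-01, -1.04979352e-02, -2.04476872e-02,
        -1.58492252e+01],
       [ 2.15147927e-02, -1.14334393e-01, -9.93209323e-01,
         1.32924818e+03],
       [ 0.00000000e+00,  0.00000000e+00,  0.00000000e+00,
         1.00000000e+00]])}
```

View pics/scene0.png

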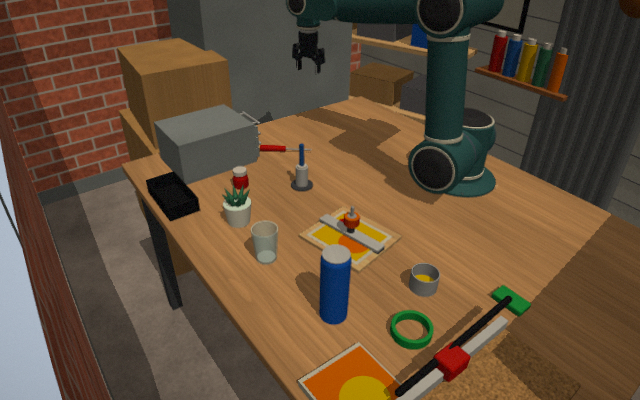

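View pics/top0.png

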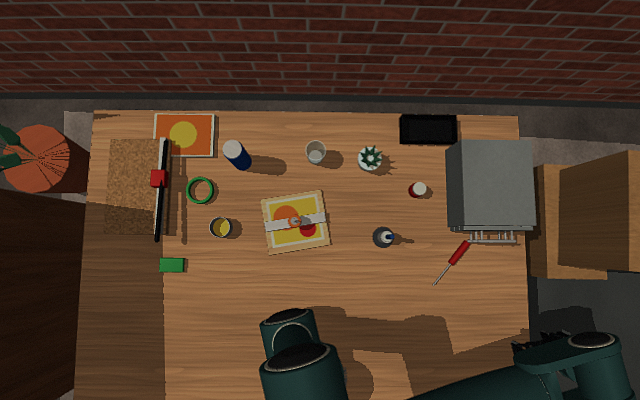

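The scene picture shows the brush and stand near (302,170), the clamp nut near (351,218) and the pot near (425,280). In the top picture they are near (383,237), (295,222) and (221,228). I'll enlarge these.

```bash
python3 - <<'E'
import cv2,numpy as np
R=[]
for n,cs in (("top",[(360,212),(270,198),(196,203)]),("scene",[(277,142),(326,200),(400,255)])):
    im=cv2.imread(f"pics/{n}0.png"); r=[]
    for x,y in cs:
        k=cv2.resize(im[y:y+52,x:x+52],(260,260),interpolation=cv2.INTER_CUBIC)
        for i in range(0,52,10):
            cv2.line(k,(i*5,0),(i*5,4),(255,255,255),1); cv2.line(k,(0,i*5),(4,i*5),(255,255,255),1)
            cv2.putText(k,str(x+i),(i*5,14),0,.32,(255,255,255)); cv2.putText(k,str(y+i),(6,i*5+4),0,.32,(255,255,255))
        r.append(k)
    R.append(np.hstack(r))
cv2.imwrite("pics/crops.png",np.vstack(R))
E
```

```text
(no output)
```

View pics/crops.png

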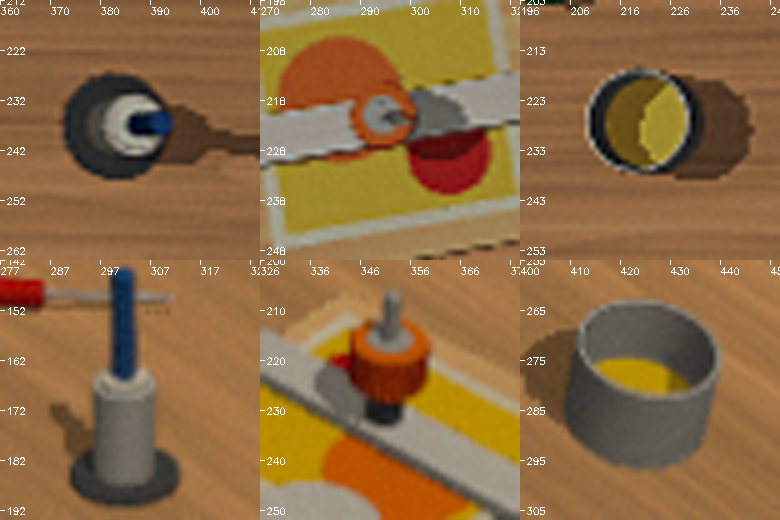

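The crops give these pixel positions. Top: stand disc (383,237), collar (386.6,237), handle end (393,236.4), nut top (294.5,221), stud end (299.4,221.6), pot rim (219.7,227). Scene: handle end (301.4,144), collar (301.6,166.2), disc (302,185.2), stud end (352.4,206.4), nut top (352,215.2), pot rim (425.6,272.4).

```bash
cat > h.py <<'E'
import numpy as np,cv2
def ray(c,p):
    K=np.array([[c["fx"],0,c["cx"]],[0,c["fy"],c["cy"]],[0,0,1]])
    u=cv2.undistortPoints(np.array([[p]],float),K,c["distortion"])[0,0]
    M=c["world_from_camera"]; return M[:3,3],M[:3,:3]@np.r_[u,1]
def onz(c,p,z):
    o,d=ray(c,p); return o+d*(z-o[2])/d[2]
def tri(rs):
    A=b=0
    for o,d in rs:
        d=d/np.linalg.norm(d);P=np.eye(3)-np.outer(d,d);A=A+P;b=b+P@o
    return np.linalg.solve(A,b)
def wristcam(viewer,s):
    from scipy.spatial.transform import Rotation as R
    T=np.eye(4);T[:3,:3]=R.from_rotvec(s["tool_rot"]).as_matrix();T[:3,3]=s["tool_pos"]
    c=viewer.camera("wrist");c["world_from_camera"]=T@c["T_tool_cam"];return c
E
python3 - <<'E'
from h import *
np.set_printoptions(precision=1,suppress=True)
t=np.load("top.npy",allow_pickle=True).item();s=np.load("scene.npy",allow_pickle=True).item()
for n,a,b,z in [("disc",(383,237),(302,185.2),6),("collar",(386.6,237),(301.6,166.2),80),("handle",(393,236.4),(301.4,144),157),("nuttop",(294.5,221),(352,215.2),80),("stud",(299.4,221.6),(352.4,206.4),110),("pot",(219.7,227),(425.6,272.4),50)]:
    print(n,onz(t,a,z),onz(s,b,z),tri([ray(t,a),ray(s,b)]))
E
```

```text
disc [ 486.3 -275.8    6. ] [ 489.3 -266.1    6. ] [ 484.9 -275.7   -0.2]
collar [ 485.2 -273.5   80. ] [ 490.2 -266.3   80. ] [ 485.  -274.3   74.6]
handle [ 486. -278.  157.] [ 485.3 -273.3  157. ] [ 484.7 -277.2  155.6]
nuttop [536.3  37.4  80. ] [535.1  39.8  80. ] [535.4  38.3  79.4]
stud [532.8  20.  110. ] [535.8  39.7 110. ] [529.2  24.3  99.3]
pot [514.9 295.1  50. ] [516.1 299.7  50. ] [514.1 296.9  46.8]
```

apply_moves --steps '[[[0.0227,0.0288,0],[0,0,0],0],[[0.0227,0.0288,0],[0,0,0],0],[[0.0227,0.0288,0],[0,0,0],0],[[0.0227,0.0288,0],[0,0,0],0],[[0.0227,0.0288,0],[0,0,0],0],[[0.0227,0.0288,0],[0,0,0],0],[[0.0227,0.0288,0],[0,0,0],0],[[0.0227,0.0288,0],[0,0,0],0],[[0.0227,0.0288,0],[0,0,0],0],[[0.0227,0.0288,0],[0,0,0],0],[[0.0227,0.0288,0],[0,0,0],0],[[0.0227,0.0288,0],[0,0,0],0],[[0.0227,0.0288,0],[0,0,0],0],[[0,0,0],[0,0,0],0],[[0,0,0],[0,0,0],0]]'

```text
time: 1.35
tool_pos: [486.1, -271.8, 230.9]
tool_rot: [-3.109, -0.452, 0.001]
contact_force: [-0.1, -1.0, -0.0]
grip_width: 1.0
gripper_force: 0.0
```

```bash
python3 - <<'E'
from workcell import sense, viewer, arm
from h import *
s=sense();c=wristcam(viewer,s);np.save("w1.npy",c,allow_pickle=True)
cv2.imwrite("pics/w1.png",c["img"]);print(s["tool_pos"],s["tool_rot"],s["joints"],c["T_tool_cam"],c["fx"])
E
```

```text
[ 486.11033849 -271.83806637  230.94552111] [-3.10854561e+00 -4.51926848e-01  8.18123076e-04] [-5.55659540e-01 -1.41650961e-01  1.69738874e+00 -5.43777573e-05
  1.58649014e+00  7.26394710e-01] [[ 4.24714055e-04 -9.65810926e-01 -2.59247131e-01  6.44949764e+01]
 [ 9.99999758e-01  2.67356953e-04  6.42235405e-04 -2.05143636e-01]
 [-5.50966448e-04 -2.59247341e-01  9.65810806e-01 -1.41971750e+02]
 [ 0.00000000e+00  0.00000000e+00  0.00000000e+00  1.00000000e+00]] 327.4876563497978
```

View pics/w1.png

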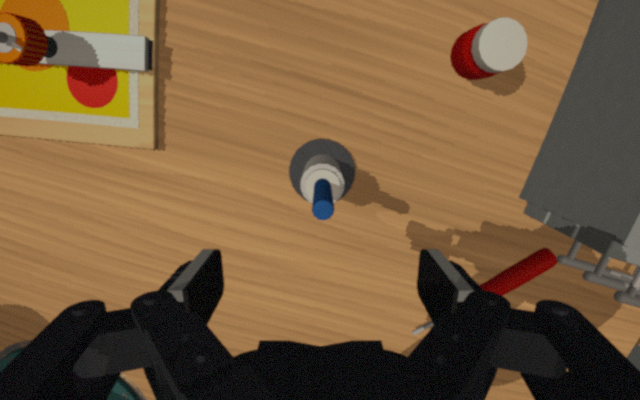

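Wrist view: handle end centre at (322.5,209), collar at (322,182), disc at (322,171). The fingers straddle it evenly.

```bash
python3 - <<'E'
from h import *
np.set_printoptions(precision=1,suppress=True)
c=np.load("w1.npy",allow_pickle=True).item()
for p,z in [((322.5,209),157),((322,182),80),((322,171),6),((7,38),80)]: print(onz(c,p,z))
E
```

```text
[ 487.1 -273.2  157. ]
[ 489.8 -272.5   80. ]
[ 487.3 -273.8    6. ]
[537.1  35.8  80. ]
```

apply_moves --steps '[[[0.0012,-0.0017,-0.02],[0,0,0],0],[[0,0,-0.03],[0,0,0],0],[[0,0,-0.03],[0,0,0],0],[[0,0,-0.025],[0,0,0],0],[[0,0,-0.016],[0,0,0],0],[[0,0,-0.0075],[0,0,0],0.4],[[0,0,0],[0,0,0],0.7],[[0,0,0],[0,0,0],1],[[0,0,0],[0,0,0],1],[[0,0,0],[0,0,0],1],[[0,0,0],[0,0,0],1],[[0,0,0],[0,0,0],1],[[0,0,0],[0,0,0],1],[[0,0,0],[0,0,0],1]]' --newtons 40

```text
time: 2.57
tool_pos: [486.9, -275.1, 103.6]
tool_rot: [3.109, 0.447, 0.001]
contact_force: [-1.4, -0.8, 6.2]
grip_width: 0.172
gripper_force: 39.4
```

```bash
python3 -c "
from workcell import sense
s=sense();print(s['tool_pos'],s['contact_force'],s['moment'],s['grip_width'])"
```

```text
[ 486.87982465 -275.10284335  103.62692757] [-1.43921287 -0.75167585  6.24668079] [-0.07751128  0.16771257  0.02003818] 0.1722459450179626
```

apply_moves --steps '[[[0,0,0.01],[0,0,0],1],[[0,0,0.02],[0,0,0],1],[[0,0,0.03],[0,0,0],1],[[0,0,0.03],[0,0,0],1],[[0,0,0.03],[0,0,0],1],[[0,0,0.02],[0,0,0],1],[[0,0,0],[0,0,0],1],[[0,0,0],[0,0,0],1]]'

```text
time: 3.23
tool_pos: [486.8, -275.0, 244.3]
tool_rot: [3.108, 0.447, 0.003]
contact_force: [-0.1, 0.7, -0.8]
grip_width: 0.174
gripper_force: 39.1
```

```bash
python3 - <<'E'
from workcell import sense, viewer, arm
from h import *
s=sense();c=wristcam(viewer,s);np.save("w2.npy",c,allow_pickle=True)
a=c["img"]; b=viewer.camera("scene")["img"]
b=cv2.resize(b[60:260,220:420],(400,400),interpolation=cv2.INTER_CUBIC)
a=a[:,120:520]
cv2.imwrite("pics/w2.png",np.hstack([a,b]));print(s)
E
```

```text
{'time': 3.2333, 'joints': array([-5.59870579e-01, -1.41682463e-01,  1.67594679e+00,  1.65805855e-05,
        1.60524342e+00,  7.25036506e-01]), 'dq': array([-0.00078147,  0.01820993,  0.04309708,  0.00095931, -0.01264887,
        0.00107349]), 'effort': array([ 1.49838044e-02, -5.47012138e+01, -6.75645304e+01,  2.69547381e-04,
        2.81338412e-01, -5.52680444e-05]), 'tool_pos': array([ 486.81725149, -275.02167125,  244.30442442]), 'tool_rot': array([3.10822844e+00, 4.47356591e-01, 2.51464097e-03]), 'contact_force': array([-0.06028997,  0.72500975, -0.76705914]), 'moment': array([ 0.04983134,  0.01118472, -0.03839847]), 'gripper_force': 39.074819684028625, 'grip_width': 0.1737098339330532}
```

View pics/w2.png

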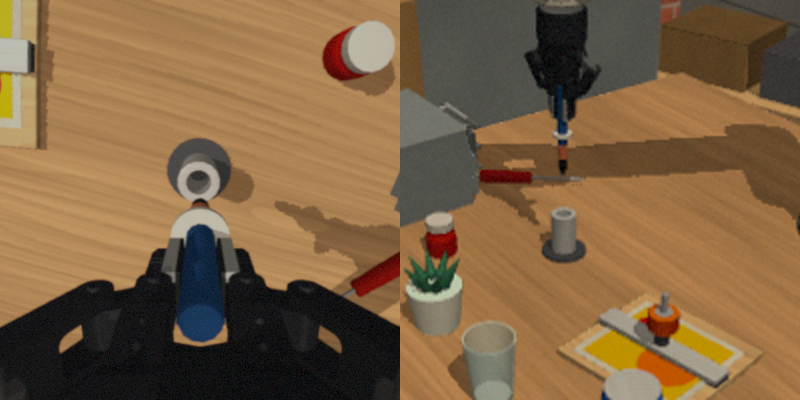

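The brush is held upright. In the wrist view the stand mouth is at about (319.5,181) and the disc at (319,169). In the scene view the tip is at about (301.5,146).

```bash
python3 - <<'E'
from h import *
np.set_printoptions(precision=1,suppress=True)
c=np.load("w2.npy",allow_pickle=True).item();s=np.load("scene.npy",allow_pickle=True).item()
for p,z in [((319.5,181),75),((319,169),6),((320.5,199),165),((321.5,323),295.)]: print(onz(c,p,z))
print(onz(s,(301.5,146),150))
E
```

```text
[ 487.5 -274.6   75. ]
[ 487.7 -274.     6. ]
[ 493.  -273.6  165. ]
[ 485.8 -275.6  295. ]
[ 485.2 -272.9  150. ]
```

apply_moves --steps '[[[0.0019,0.02,0],[0,0,0],1],[[0.0019,0.038,0],[0,0,0],1],[[0.0019,0.04,0],[0,0,0],1],[[0.0019,0.04,0],[0,0,0],1],[[0.0019,0.04,0],[0,0,0],1],[[0.0019,0.04,0],[0,0,0],1],[[0.0019,0.04,0],[0,0,0],1],[[0.0019,0.04,0],[0,0,0],1],[[0.0019,0.04,0],[0,0,0],1],[[0.0019,0.04,0],[0,0,0],1],[[0.0019,0.04,0],[0,0,0],1],[[0.0019,0.04,0],[0,0,0],1],[[0.0019,0.04,0],[0,0,0],1],[[0.0019,0.04,0],[0,0,0],1],[[0.0019,0.0334,0],[0,0,0],1],[[0,0,0],[0,0,0],1],[[0,0,0],[0,0,0],1],[[0,0,0],[0,0,0],1]]'

```text
time: 4.83
tool_pos: [514.8, 296.1, 241.7]
tool_rot: [3.109, 0.448, -0.003]
contact_force: [-0.5, 0.2, -0.8]
grip_width: 0.175
gripper_force: 39.1
```

```bash
python3 - <<'E'
from workcell import sense, viewer, arm
from h import *
s=sense();c=wristcam(viewer,s);np.save("w3.npy",c,allow_pickle=True)
cv2.imwrite("pics/w3.png",c["img"]);print(s["tool_pos"],s["tool_rot"],s["joints"])
E
```

```text
[514.77287701 296.12463172 241.69464577] [ 3.10867842e+00  4.47954875e-01 -2.67739405e-03] [ 4.79168617e-01 -6.17357148e-02  1.60618428e+00 -1.97046804e-04
  1.59901883e+00  1.76373347e+00]
```

View pics/w3.png

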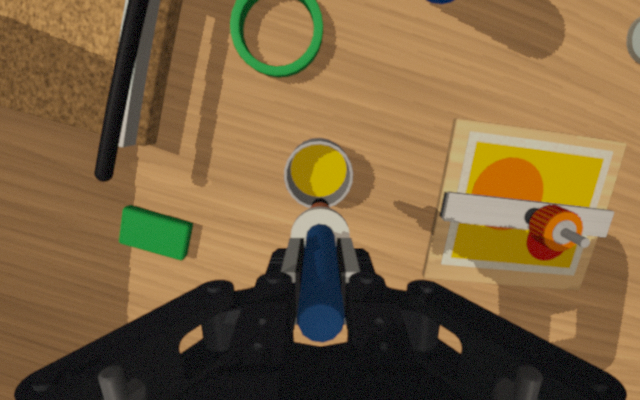

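Wrist view: pot rim centre at about (318.5,173.5), nut top face at about (561,229), stud end at (584,241).

```bash
python3 - <<'E'
from h import *
np.set_printoptions(precision=1,suppress=True)
c=np.load("w3.npy",allow_pickle=True).item()
for p,z in [((318.5,173.5),50),((561,229),80),((583,240),110)]: print(onz(c,p,z))
E
```

```text
[517.8 298.5  50. ]
[539.1  45.   80. ]
[539.2  44.2 110. ]
```

apply_moves --steps '[[[0.002,0.0015,-0.02],[0,0,0],1],[[0,0,-0.03],[0,0,0],1],[[0,0,-0.03],[0,0,0],1],[[0,0,-0.025],[0,0,0],1],[[0,0,-0.015],[0,0,0],1],[[0,0,-0.005],[0,0,0],1],[[0,0,0],[0,0,0],1],[[0,0,0],[0,0,0],1],[[0,0,0],[0,0,0],1]]'

```text
time: 5.63
tool_pos: [517.8, 297.9, 119.5]
tool_rot: [-3.109, -0.446, -0.003]
contact_force: [0.2, 0.1, -0.2]
grip_width: 0.177
gripper_force: 39.1
```

apply_moves --steps '[[[0,0,-0.005],[0,0,0],1],[[0,0,-0.004],[0,0,0],1],[[0,0,-0.001],[0,0,0],1],[[0,0,0],[0,0,0],1],[[0,0,0],[0,0,0],1]]'

```text
time: 6.05
tool_pos: [517.1, 298.0, 107.8]
tool_rot: [3.11, 0.448, -0.0]
contact_force: [0.3, 0.0, 0.0]
grip_width: 0.175
gripper_force: 39.1
```

apply_moves --steps '[[[0,0,-0.001],[0,0,0],1],[[0,0,0],[0,0,0],1],[[0,0,0],[0,0,0],1]]'

```text
time: 6.3
tool_pos: [517.1, 298.0, 106.8]
tool_rot: [-3.11, -0.447, -0.0]
contact_force: [0.1, 0.1, 0.3]
grip_width: 0.175
gripper_force: 39.1
```

apply_moves --steps '[[[0,0,-0.001],[0,0,0],1],[[0,0,0],[0,0,0],1],[[0,0,0],[0,0,0],1]]'

```text
time: 6.55
tool_pos: [517.4, 298.1, 106.6]
tool_rot: [-3.109, -0.447, -0.002]
contact_force: [-0.7, -0.7, 4.6]
grip_width: 0.173
gripper_force: 39.9
```

apply_moves --steps '[[[0,0,0.015],[0,0,0],1],[[0,0,0.03],[0,0,0],1],[[0,0,0.035],[0,0,0],1],[[0,0,0.035],[0,0,0],1],[[0,0,0.025],[0,0,0],1],[[-0.002,-0.019,0],[0,0,0],1],[[-0.003,-0.038,0],[0,0,0],1],[[-0.003,-0.038,0],[0,0,0],1],[[-0.003,-0.038,0],[0,0,0],1],[[-0.003,-0.038,0],[0,0,0],1],[[-0.003,-0.038,0],[0,0,0],1],[[-0.003,-0.038,0],[0,0,0],1],[[0,-0.019,0],[0,0,0],1],[[0,0,0],[0,0,0],1],[[0,0,0],[0,0,0],1],[[0,0,0],[0,0,0],1]]'

```text
time: 7.88
tool_pos: [497.1, 32.3, 245.8]
tool_rot: [-3.109, -0.447, -0.0]
contact_force: [0.5, -0.4, -0.6]
grip_width: 0.178
gripper_force: 39.2
```

```bash
python3 - <<'E'
from workcell import sense, viewer, arm
from h import *
s=sense();c=wristcam(viewer,s);np.save("w4.npy",c,allow_pickle=True)
im=c["img"][90:240,220:420]
cv2.imwrite("pics/w4.png",cv2.resize(im,(800,600),interpolation=cv2.INTER_CUBIC));print(s["tool_pos"],s["tool_rot"],s["joints"])
E
```

```text
[497.13921073  32.29678174 245.82474773] [-3.10937611e+00 -4.47075076e-01 -1.88568907e-04] [ 1.35185031e-02 -2.78919893e-01  1.78963860e+00  2.54020584e-04
  1.63078585e+00  1.29872174e+00]
```

View pics/w4.png

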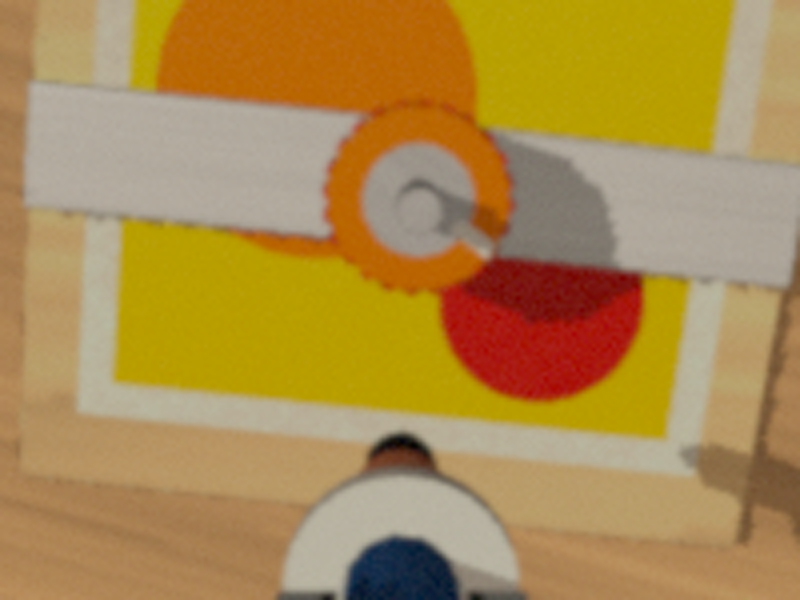

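The stud end is at crop (421,210), full-image (325.1,142.4). The nut top centre is at crop (418,197), full-image (324.4,139.1). The brush tip shows below them at crop (400,445).

```bash
python3 - <<'E'
from h import *
np.set_printoptions(precision=1,suppress=True)
c=np.load("w4.npy",allow_pickle=True).item()
for p,z in [((325.1,142.4),110),((324.4,139.1),80)]: print(onz(c,p,z))
# tip predicted pixel
M=np.linalg.inv(c["world_from_camera"]);K=np.array([[c["fx"],0,c["cx"]],[0,c["fy"],c["cy"]],[0,0,1]])
T=c["world_from_camera"]@np.linalg.inv(c["T_tool_cam"])
for h,r in((-94.6,0),(-94.6,4),(-23.6,0),(-23.6,16),(-23.6,-16)):
    P=T[:3,3]+[0,0,h]+T[:3,0]*r; q=cv2.projectPoints((M@np.r_[P,1])[None,:3],np.zeros(3),np.zeros(3),K,c["distortion"])[0][0,0]; print(h,r,q,(q-[220,90])*4)
E
```

```text
[537.2  39.7 110. ]
[537.6  40.   80. ]
-94.6 0 [320.1 201.9] [400.4 447.6]
-94.6 4 [320.1 196.7] [400.4 426.9]
-23.6 0 [320.2 236.5] [400.7 585.9]
-23.6 16 [320.2 208. ] [400.8 472.1]
-23.6 -16 [320.2 263.5] [400.6 694. ]
```

apply_moves --steps '[[[0.0206,0.0038,0],[0,0,0],1],[[0.0206,0.0038,0],[0,0,0],1],[[0,0,-0.015],[0,0,0],1],[[0,0,-0.015],[0,0,0],1],[[0,0,-0.007],[0,0,0],1],[[0,0,0],[0,0,0],1],[[0,0,0],[0,0,0],1],[[0,0,0],[0,0,0],1]]'

```text
time: 8.6
tool_pos: [538.1, 39.6, 209.5]
tool_rot: [3.109, 0.447, 0.001]
contact_force: [0.1, 0.3, -1.0]
grip_width: 0.177
gripper_force: 39.2
```

apply_moves --steps '[[[0,0,-0.002],[0,0,0],1],[[0,0,0],[0,0,0],1],[[0,0,0],[0,0,0],1]]'

```text
time: 8.85
tool_pos: [538.3, 39.5, 207.1]
tool_rot: [3.11, 0.447, 0.001]
contact_force: [0.1, -0.8, -0.2]
grip_width: 0.177
gripper_force: 39.2
```

apply_moves --steps '[[[0,0,-0.001],[0,0,0],1],[[0,0,0],[0,0,0],1],[[0,0,0],[0,0,0],1]]'

```text
time: 9.1
tool_pos: [538.3, 39.6, 205.8]
tool_rot: [-3.11, -0.447, 0.0]
contact_force: [-0.4, -0.0, -0.3]
grip_width: 0.174
gripper_force: 39.2
```

Expected contact is at about 204.6.

apply_moves --steps '[[[0,0,-0.001],[0,0,0],1],[[0,0,0],[0,0,0],1],[[0,0,0],[0,0,0],1]]'

```text
time: 9.35
tool_pos: [538.3, 39.6, 204.8]
tool_rot: [-3.11, -0.447, 0.0]
contact_force: [0.2, -0.1, -0.7]
grip_width: 0.168
gripper_force: 39.2
```

apply_moves --steps '[[[0,0,-0.0007],[0,0,0],1],[[0,0,0],[0,0,0],1],[[0,0,0],[0,0,0],1]]'

```text
time: 9.6
tool_pos: [538.4, 39.6, 204.6]
tool_rot: [3.11, 0.447, 0.001]
contact_force: [-0.4, 1.0, 5.8]
grip_width: 0.179
gripper_force: 39.7
```

apply_moves --steps '[[[0,0,0.012],[0,0,0],1],[[0,0,0.02],[0,0,0],1],[[0,0,0.01],[0,0,0],1],[[-0.003,-0.0162,0],[0,0,0],1],[[-0.006,-0.0365,0],[0,0,0],1],[[-0.006,-0.0365,0],[0,0,0],1],[[-0.006,-0.0365,0],[0,0,0],1],[[-0.006,-0.0365,0],[0,0,0],1],[[-0.006,-0.0365,0],[0,0,0],1],[[-0.006,-0.0365,0],[0,0,0],1],[[-0.006,-0.0365,0],[0,0,0],1],[[-0.0062,-0.0425,0],[0,0,0],1],[[0,0,0],[0,0,0],1],[[0,0,0],[0,0,0],1],[[0,0,0],[0,0,0],1]]'

```text
out of range; nothing moved
```

apply_moves --steps '[[[0,0,0.012],[0,0,0],1],[[0,0,0.02],[0,0,0],1],[[0,0,0.01],[0,0,0],1],[[-0.003,-0.0187,0],[0,0,0],1],[[-0.006,-0.037,0],[0,0,0],1],[[-0.006,-0.037,0],[0,0,0],1],[[-0.006,-0.037,0],[0,0,0],1],[[-0.006,-0.037,0],[0,0,0],1],[[-0.006,-0.037,0],[0,0,0],1],[[-0.006,-0.037,0],[0,0,0],1],[[-0.006,-0.037,0],[0,0,0],1],[[-0.0062,-0.0365,0],[0,0,0],1],[[0,0,0],[0,0,0],1],[[0,0,0],[0,0,0],1],[[0,0,0],[0,0,0],1]]'

```text
time: 10.85
tool_pos: [487.1, -274.4, 246.3]
tool_rot: [-3.109, -0.446, -0.0]
contact_force: [-0.2, -0.0, -0.7]
grip_width: 0.176
gripper_force: 39.3
```

apply_moves --steps '[[[0,0,-0.02],[0,0,0],1],[[0,0,-0.03],[0,0,0],1],[[0,0,-0.02],[0,0,0],1],[[0,0,-0.01],[0,0,0],1],[[0,0,-0.01],[0,0,0],1],[[0,0,-0.01],[0,0,0],1],[[0,0,0],[0,0,0],1],[[0,0,0],[0,0,0],1]]'

```text
time: 11.52
tool_pos: [487.3, -274.5, 146.5]
tool_rot: [3.109, 0.448, 0.0]
contact_force: [0.3, -0.1, 0.3]
grip_width: 0.173
gripper_force: 39.3
```

apply_moves --steps '[[[0,0,-0.01],[0,0,0],1],[[0,0,-0.01],[0,0,0],1],[[0,0,-0.01],[0,0,0],1],[[0,0,-0.006],[0,0,0],1],[[0,0,-0.004],[0,0,0],1],[[0,0,0],[0,0,0],1],[[0,0,0],[0,0,0],1],[[0,0,0],[0,0,0],1]]'

```text
time: 12.18
tool_pos: [487.2, -274.7, 106.5]
tool_rot: [3.109, 0.447, 0.001]
contact_force: [-0.2, 0.3, 0.3]
grip_width: 0.176
gripper_force: 39.3
```

apply_moves --steps '[[[0,0,-0.002],[0,0,0],1],[[0,0,-0.001],[0,0,0],1],[[0,0,0],[0,0,0],1],[[0,0,0],[0,0,0],1]]'

```text
time: 12.52
tool_pos: [487.3, -274.7, 103.7]
tool_rot: [3.109, 0.447, 0.001]
contact_force: [-0.7, 0.1, 4.1]
grip_width: 0.175
gripper_force: 39.6
```

apply_moves --steps '[[[0,0,0],[0,0,0],0.75],[[0,0,0],[0,0,0],0.7],[[0,0,0],[0,0,0],0.5],[[0,0,0],[0,0,0],0.3],[[0,0,0],[0,0,0],0.1],[[0,0,0],[0,0,0],0],[[0,0,0],[0,0,0],0],[[0,0,0],[0,0,0],0],[[0,0,0.02],[0,0,0],0],[[0,0,0.03],[0,0,0],0],[[0,0,0.04],[0,0,0],0],[[0,0,0.03],[0,0,0],0],[[0,0,0.01],[0,0,0],0],[[0,0,0],[0,0,0],0],[[0,0,0],[0,0,0],0]]'

```text
time: 13.77
tool_pos: [487.1, -274.6, 232.7]
tool_rot: [3.109, 0.447, 0.0]
contact_force: [0.5, 0.4, -0.6]
grip_width: 0.997
gripper_force: 0.0
```

```bash
python3 - <<'E'
from workcell import sense, viewer, arm
from h import *
s=sense();c=wristcam(viewer,s)
a=c["img"][80:280,220:420]; b=viewer.camera("scene")["img"][110:210,250:350]
cv2.imwrite("pics/w5.png",np.hstack([cv2.resize(k,(400,400),interpolation=cv2.INTER_CUBIC) for k in(a,b)]));print(s["tool_pos"],s["joints"])
E
```

```text
[ 487.09585848 -274.63710524  232.72049027] [-5.59009979e-01 -1.37655410e-01  1.69094871e+00 -7.28713551e-06
  1.58811197e+00  7.26023335e-01]
```

View pics/w5.png

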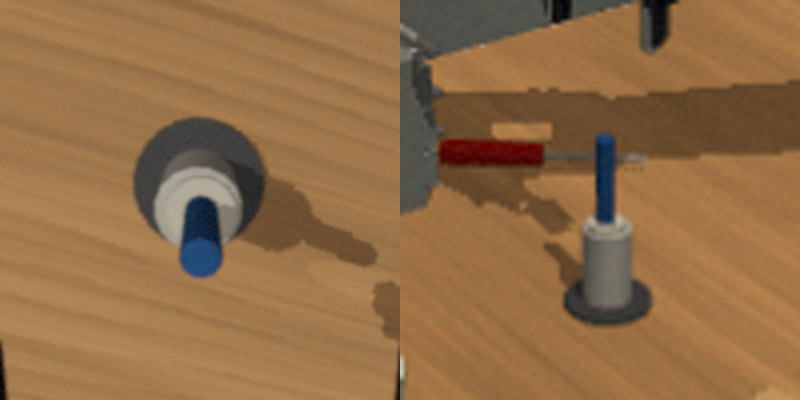

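The brush hangs upright with its collar seated on the rim. Next is the nut.

apply_moves --steps '[[[0.0053,0.0244,0],[0,0,0.124],0],[[0.005,0.029,0],[0,0,0.124],0],[[0.005,0.029,0],[0,0,0.124],0],[[0.005,0.029,0],[0,0,0.124],0],[[0.005,0.029,0],[0,0,0.124],0],[[0.005,0.029,0],[0,0,0.124],0],[[0.005,0.029,0],[0,0,0.124],0],[[0.005,0.029,0],[0,0,0.124],0],[[0.005,0.029,0],[0,0,0.124],0],[[0.005,0.029,0],[0,0,0.124],0],[[0,0.029,0],[0,0,0.124],0],[[0,0,0],[0,0,0.124],0],[[0,0,0],[0,0,0.124],0],[[0,0,0],[0,0,0.124],0],[[0,0,0],[0,0,0.124],0],[[0,0,0],[0,0,0.124],0],[[0,0,0],[0,0,0.124],0],[[0,0,0],[0,0,0.124],0],[[0,0,0],[0,0,0.124],0],[[0,0,0],[0,0,0.124],0]]'

```text
time: 15.53
tool_pos: [537.0, 39.8, 231.3]
tool_rot: [-0.577, -3.086, 0.001]
contact_force: [-1.0, 0.3, 0.5]
grip_width: 1.0
gripper_force: 0.0
```

apply_moves --steps '[[[0,0,0],[0,0,0.124],0],[[0,0,0],[0,0,0.124],0],[[0,0,0],[0,0,0.124],0],[[0,0,0],[0,0,0.124],0],[[0,0,0],[0,0,0],0],[[0,0,0],[0,0,0],0],[[0,0,0],[0,0,0],0]]'

```text
time: 16.12
tool_pos: [537.2, 39.8, 232.3]
tool_rot: [0.182, -3.135, -0.0]
contact_force: [-0.5, -1.2, -0.7]
grip_width: 0.997
gripper_force: 0.0
```

```bash
python3 - <<'E'
from workcell import sense, viewer, arm
from h import *
s=sense();c=wristcam(viewer,s);np.save("w6.npy",c,allow_pickle=True)
im=c["img"][90:240,220:420]
cv2.imwrite("pics/w6.png",cv2.resize(im,(800,600),interpolation=cv2.INTER_CUBIC));print(s["tool_pos"],s["tool_rot"],s["joints"],s["moment"])
E
```

```text
[537.19462621  39.75548406 232.28715052] [ 1.81639616e-01 -3.13517802e+00 -3.81755186e-05] [ 2.65204509e-02 -1.82773295e-01  1.73144293e+00 -1.19796793e-05
  1.59408052e+00 -1.66001873e+00] [-0.03375933  0.01093356 -0.01235055]
```

View pics/w6.png

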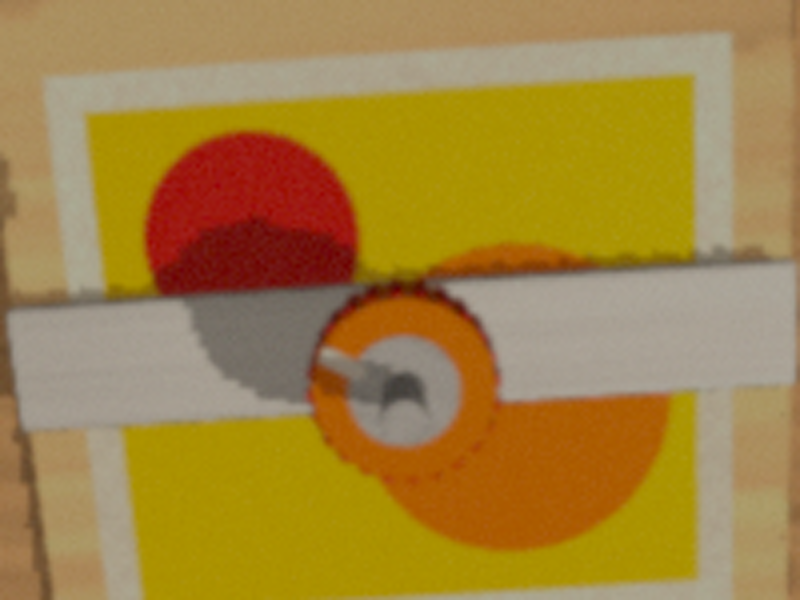

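The nut top centre is at crop (405,388), full-image (321.2,187).

```bash
python3 - <<'E'
from h import *
c=np.load("w6.npy",allow_pickle=True).item()
print(onz(c,(321.2,187),80),onz(c,(321.2,187),79))
E
```

```text
[536.50813847  40.69461938  80.        ] [536.72954033  40.72374621  79.        ]
```

apply_moves --steps '[[[-0.0002,0.0004,-0.02],[0,0,0],0],[[0,0,-0.035],[0,0,0],0],[[0,0,-0.035],[0,0,0],0],[[0,0,-0.035],[0,0,0],0],[[0,0,-0.03],[0,0,0],0],[[0,0,-0.018],[0,0,0],0],[[0,0,-0.008],[0,0,0],0],[[0,0,-0.003],[0,0,0],0],[[0,0,0],[0,0,0],0],[[0,0,0],[0,0,0],0]]'

```text
time: 17.0
tool_pos: [537.9, 40.2, 50.5]
tool_rot: [-0.188, 3.134, -0.0]
contact_force: [0.5, -0.1, -0.1]
grip_width: 1.001
gripper_force: 0.0
```

apply_moves --steps '[[[0,0,0],[0,0,0],0.3],[[0,0,0],[0,0,0],0.5],[[0,0,0],[0,0,0],0.7],[[0,0,0],[0,0,0],1],[[0,0,0],[0,0,0],1],[[0,0,0],[0,0,0],1],[[0,0,0],[0,0,0],1],[[0,0,0],[0,0,0],1]]' --newtons 40

```text
time: 17.67
tool_pos: [537.5, 40.3, 49.8]
tool_rot: [-0.189, 3.135, 0.0]
contact_force: [-2.3, 0.1, 5.2]
grip_width: 0.507
gripper_force: 40.5
```

```bash
cat > st.py <<'E'
from workcell import sense
from scipy.spatial.transform import Rotation as R
import numpy as np
s=sense();X=R.from_rotvec(s["tool_rot"]).as_matrix()[:,0]
np.set_printoptions(precision=3,suppress=True)
print("yaw",np.arctan2(X[1],X[0]),"q6",s["joints"][5],"pos",s["tool_pos"],"F",s["contact_force"],"M",s["moment"],s["grip_width"],s["time"])
E
python3 st.py
```

```text
yaw -3.021384782344114 q6 -1.663679289463228 pos [537.482  40.275  49.847] F [-2.288  0.1    5.192] M [ 0.165  0.292 -0.048] 0.5074407022227636 17.6667
```

apply_moves --steps '[[[0,0,-0.0001],[0,0,-0.08],1],[[0,0,-0.0001],[0,0,-0.08],1],[[0,0,-0.0001],[0,0,-0.08],1],[[0,0,-0.0001],[0,0,-0.08],1],[[0,0,-0.0001],[0,0,-0.08],1],[[0,0,-0.0001],[0,0,-0.08],1],[[0,0,0],[0,0,0],1],[[0,0,0],[0,0,0],1]]'

```text
time: 18.33
tool_pos: [537.5, 40.5, 49.3]
tool_rot: [0.563, 3.09, 0.001]
contact_force: [-1.6, 3.7, 6.5]
grip_width: 0.503
gripper_force: 40.6
```

```bash
python3 st.py
```

```text
yaw 2.7811792069769394 q6 -1.1830003831874853 pos [537.527  40.524  49.348] F [-1.589  3.678  6.468] M [ 0.47   0.274 -0.084] 0.5025800190451489 18.3333
```

apply_moves --steps '[[[0,0,-0.0001],[0,0,-0.08],1],[[0,0,-0.0001],[0,0,-0.08],1],[[0,0,-0.0001],[0,0,-0.08],1],[[0,0,-0.0001],[0,0,-0.08],1],[[0,0,-0.0001],[0,0,-0.08],1],[[0,0,-0.0001],[0,0,-0.08],1],[[0,0,-0.0001],[0,0,-0.08],1],[[0,0,0],[0,0,0],1],[[0,0,0],[0,0,0],1]]'

```text
time: 19.08
tool_pos: [537.7, 40.7, 48.7]
tool_rot: [1.395, 2.814, 0.002]
contact_force: [-0.6, 4.1, 6.5]
grip_width: 0.501
gripper_force: 40.7
```

```bash
python3 st.py
```

```text
yaw 2.2212257053695645 q6 -0.6229969694273334 pos [537.685  40.73   48.747] F [-0.628  4.092  6.522] M [ 0.85   0.166 -0.087] 0.501083962179785 19.0833
```

apply_moves --steps '[[[0,0,-0.0001],[0,0,-0.08],1],[[0,0,-0.0001],[0,0,-0.08],1],[[0,0,0],[0,0,0],1],[[0,0,0],[0,0,0],1]]'

```text
time: 19.42
tool_pos: [537.8, 40.8, 48.6]
tool_rot: [1.615, 2.694, 0.003]
contact_force: [-0.2, 5.7, 6.8]
grip_width: 0.502
gripper_force: 40.7
```

```bash
python3 st.py
```

```text
yaw 2.061173885665106 q6 -0.4629854882705495 pos [537.767  40.767  48.611] F [-0.235  5.686  6.812] M [ 0.887  0.044 -0.048] 0.5023888308851558 19.4167
```

apply_moves --steps '[[[0,-0.0002,-0.0001],[0,0,-0.08],1],[[0,-0.0002,-0.0001],[0,0,-0.08],1],[[0,0,0],[0,0,0],1],[[0,0,0],[0,0,0],1]]'

```text
time: 19.75
tool_pos: [537.8, 40.7, 48.4]
tool_rot: [1.826, 2.556, 0.004]
contact_force: [-0.0, 8.7, 6.2]
grip_width: 0.496
gripper_force: 40.7
```

```bash
python3 st.py
```

```text
yaw 1.9013067448361205 q6 -0.30376226267648976 pos [537.831  40.734  48.447] F [-0.014  8.668  6.174] M [ 1.434 -0.056  0.023] 0.4956456580998113 19.75
```

apply_moves --steps '[[[0,0.0006,-0.0001],[0,0,-0.08],1],[[0,0.0004,-0.0001],[0,0,-0.08],1],[[0,0,0],[0,0,0],1],[[0,0,0],[0,0,0],1]]'

```text
time: 20.08
tool_pos: [537.9, 40.9, 48.3]
tool_rot: [2.024, 2.401, 0.002]
contact_force: [0.9, 0.5, 5.6]
grip_width: 0.501
gripper_force: 40.7
```

```bash
python3 st.py
```

```text
yaw 1.7411346295560384 q6 -0.14187156797554537 pos [537.908  40.903  48.253] F [0.941 0.534 5.579] M [ 0.116 -0.082 -0.059] 0.5007772065164233 20.0833
```

apply_moves --steps '[[[0,0.0002,-0.0001],[0,0,-0.07],1],[[0,0,-0.0001],[0,0,-0.07],1],[[0,0,0],[0,0,0],1],[[0,0,0],[0,0,0],1]]'

```text
time: 20.42
tool_pos: [538.0, 41.0, 48.1]
tool_rot: [2.186, 2.254, 0.002]
contact_force: [0.6, -0.5, 6.3]
grip_width: 0.499
gripper_force: 40.7
```

```bash
python3 st.py
```

```text
yaw 1.6011831108304069 q6 -0.0016034817264061882 pos [538.003  40.96   48.132] F [ 0.552 -0.456  6.313] M [-0.004 -0.167 -0.033] 0.4988631965997057 20.4167
```

apply_moves --steps '[[[0,0,-0.0001],[0,0,-0.07],1],[[0,0,-0.0001],[0,0,-0.07],1],[[0,0,0],[0,0,0],1],[[0,0,0],[0,0,0],1]]'

```text
time: 20.75
tool_pos: [538.1, 41.0, 48.0]
tool_rot: [2.339, 2.095, 0.003]
contact_force: [1.3, -1.0, 7.4]
grip_width: 0.507
gripper_force: 40.7
```

```bash
python3 st.py
```

```text
yaw 1.4611818871628404 q6 0.13838956694520738 pos [538.077  40.966  48.004] F [ 1.315 -1.031  7.408] M [-0.075 -0.276 -0.05 ] 0.506882354178377 20.75
```

apply_moves --steps '[[[0,0,-0.0001],[0,0,-0.07],1],[[0,0,-0.0001],[0,0,-0.07],1],[[0,0,0],[0,0,0],1],[[0,0,0],[0,0,0],1]]'

```text
time: 21.08
tool_pos: [538.1, 40.9, 47.9]
tool_rot: [2.479, 1.927, 0.003]
contact_force: [2.0, -0.9, 7.3]
grip_width: 0.502
gripper_force: 40.8
```

```bash
python3 st.py
```

```text
yaw 1.32135178111427 q6 0.2782409406754171 pos [538.134  40.92   47.866] F [ 1.963 -0.861  7.263] M [-0.089 -0.31   0.135] 0.5023458900091059 21.0833
```

apply_moves --steps '[[[0,0,0],[0,0,-0.04],1],[[0,0,0],[0,0,0],1],[[0,0,0],[0,0,0],1]]'

```text
time: 21.33
tool_pos: [538.2, 40.9, 47.9]
tool_rot: [2.516, 1.878, 0.003]
contact_force: [1.8, -0.7, 6.5]
grip_width: 0.505
gripper_force: 40.7
```

```bash
python3 st.py
```

```text
yaw 1.2823145586053764 q6 0.31741054868153545 pos [538.178  40.912  47.86 ] F [ 1.815 -0.686  6.466] M [-0.06  -0.34   0.851] 0.5050586257499008 21.3333
```

apply_moves --steps '[[[0,0,0],[0,0,0.04],1],[[0,0,0.0001],[0,0,0.08],1],[[0,0,0.0001],[0,0,0.08],1],[[0,0,0.0001],[0,0,0.08],1],[[0,0,0.0001],[0,0,0.08],1],[[0,0,0.0001],[0,0,0.08],1],[[0,0,0.0001],[0,0,0.08],1],[[0,0,0.0001],[0,0,0.08],1],[[0,0,0.0001],[0,0,0.08],1],[[0,0,0.0001],[0,0,0.08],1],[[0,0,0.0001],[0,0,0.08],1],[[0,0,0.0001],[0,0,0.08],1],[[0,0,0.0001],[0,0,0.08],1],[[0,0,0.0001],[0,0,0.08],1],[[0,0,0.0001],[0,0,0.08],1],[[0,0,0.0001],[0,0,0.08],1],[[0,0,0.0001],[0,0,0.08],1],[[0,0,0.0001],[0,0,0.08],1],[[0,0,0],[0,0,0],1],[[0,0,0],[0,0,0],1]]'

```text
time: 23.0
tool_pos: [537.6, 40.7, 49.2]
tool_rot: [0.715, 3.058, -0.001]
contact_force: [-2.9, -2.3, 7.6]
grip_width: 0.509
gripper_force: 40.8
```

```bash
python3 st.py
```

```text
yaw 2.682299543751155 q6 -1.082770077622596 pos [537.558  40.681  49.219] F [-2.878 -2.316  7.611] M [-0.43   0.395 -0.001] 0.5087110649996166 23.0
```

Another 0.22 rad to reach a yaw of 2.902.

apply_moves --steps '[[[0,0,0.0001],[0,0,0.08],1],[[0,0,0.0001],[0,0,0.08],1],[[0,0,0],[0,0,0.06],1],[[0,0,0],[0,0,0],1],[[0,0,0],[0,0,0],1],[[0,0,0],[0,0,0],1],[[0,0,0],[0,0,0],1],[[0,0,0],[0,0,0],1],[[0,0,0],[0,0,0],1]]'

```text
time: 23.75
tool_pos: [537.5, 40.6, 49.4]
tool_rot: [0.376, 3.118, -0.001]
contact_force: [-2.2, -3.9, 8.0]
grip_width: 0.5
gripper_force: 40.9
```

```bash
python3 st.py; python3 - <<'E'
from workcell import viewer
import cv2,numpy as np
t=viewer.camera("top")["img"][100:290,140:540]; s=viewer.camera("scene")["img"][100:400,200:520]
cv2.imwrite("pics/fin.png",np.hstack([cv2.resize(t,(400,190)),cv2.resize(s,(203,190))]).repeat(1,0))
E
```

```text
yaw 2.901708228637186 q6 -1.3022014932383565 pos [537.509  40.579  49.424] F [-2.205 -3.862  7.951] M [-0.65   0.457  0.02 ] 0.5003643901414128 23.75
```

View pics/fin.png

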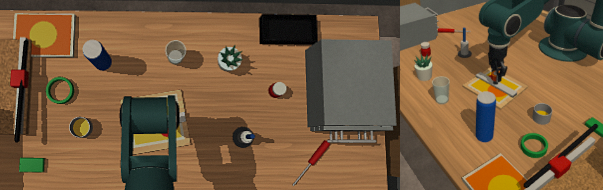

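The pot and the other objects are where they were, the brush hangs in its stand, and the gripper holds the nut a quarter turn off the stop. I'm handing in the job.

```bash
python3 -c "
from workcell import arm
print(arm.job_done())"
```

```text
the job is handed in; nothing more can be done
None
```

I handed the job in at about 24 s: brush dipped in the wax, touched to the stud top and hung back upright; nut bottomed out, backed off a quarter turn (to about 2°) and still gripped; nothing else looked moved.

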